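# Load the staining caddy

### The arm

A 6-joint arm with a two-finger parallel gripper is mounted at the origin on a cart in front of the work surface, level with it; the furniture and walls round the work are solid. World frame = base frame: x ahead of the robot, y to its left, z up, the work surface at z = 0. Lengths are in m, angles in rad, forces in N, time in s.
With the tool pointing down it reaches from about 0.375 to 0.9 m from the base axis. Payload 3.1 kg.
Tool frame: the origin (TCP) lies where the fingers leave the gripper's body, on its centre line; the fingertips stand 70 mm ahead of it and the grasp point (between the pads) lies 51 mm ahead of it; z points along the fingers, y is the line along which they close (so a half turn about z gives the same grasp; the last joint's range is limited). The gripper opens to 87 mm and grips with 3 to 60 N. Pads are 19 mm wide; open, the fingers measure 117 mm over their backs; the gripper's body (75 mm by 190 mm) begins 51 mm behind the grasp point.
Start: joints at [1.083, 0.527, 1.433, -0, 1.181, -0.178], TCP at [0.191, 0.595, 0.292] pointing down, gripper open.
Joint ranges: [-3.08, 3.08], [-0.75, 2.2], [0.22, 2.44], [-1.43, 4.57], [0, 2.65], [-2.85, 2.85]. Speed limits (rad/s): [2.79, 2.79, 3.14, 3.14, 3.14, 3.14].

### API

Orientations are given as a unit quaternion [x, y, z, w].
In Python, from rig import robot gives the robot as it stands.
- The arm moves only by the tool send_rows, never from a script. Its argument "deltas" is text: rows parted by semicolons, each of 7 numbers parted by spaces: the shift along the tool's x, y, z in mm, then the turn, a rotation vector about the tool's x, y, z in degrees, then the opening, from 0 (shut) to 1 (fully open). A call has 1 to 10 rows; each row shifts and turns the commanded pose from where the row before left it, along the tool's axes as they then stand; what a row does not reach is not made up. A row lasts 1/8 s, in which the tool goes at most 62.5 mm and 10.7 degrees, less where a joint would pass 70% of its speed; a pose out of reach is approached as far as the arm can. A call is refused whole if a number of a shift passes 62.5 or a number of a turn 10.7, either way. A call with a gripper value outside its range is refused whole. The fingers move at their own pace and stop on an object; "newtons" is the grip in N (left out, the last holds). Time passes only in rows, so rows that do not move let the fingers close. It gives the time, the measured TCP pose, the force, the opening and the grip force at its end, in the units of the state.
- robot.get_obs(): the state, without advancing time (a new reading comes with each control period).
- robot.camera(name): name is "scene" or "top" or "wrist"; returns a dict with "image" (384x512x3 uint8, red, green, blue), "depth" (384x512 float32, m along the optical axis (not along the pixel's ray), 0 where there is no reading), "fovy" (degrees; the focal length in pixels is half the picture's height over the tangent of half this angle, whatever the lens; pixels are square), "cx", "cy" (the principal point, pixels), "rvec" (rotation vector, rad) and "tvec" (3), from world to camera coordinates, as OpenCV has them. Camera axes: x right, y down, z forward; pixel columns grow to the right and rows downward; lengths in m; the calibration is good to about 2 mm. A picture is of the moment at which its call begins.
- robot.hand_in(): hands the job in; it is judged then, once.
Trained networks look in the newest picture that a camera, given by its name, has taken for a name from the list of things; names that differ only in an ending like _2 or _b are one class to them, and where a whole thing is asked for, a point or a joint stands for the part that bears it (a point fixed in the world has none). Each returns a list of dicts, best first, with "p" (0 to 1); they miss things now and then, are a little off and sometimes report something else, mostly with a low value. They report only what shows in the picture. A call takes as long as a camera call. They do not tell look-alikes from the thing itself.
- robot.find_in(camera, thing): "box" ([left, top, right, bottom] in pixels, round what is visible of it).
- robot.cut_out(camera, thing): "region" (384x512 bool, what is visible of it) and "box" ([left, top, right, bottom] in pixels, round what is visible of it).
The state is a dict: "time": time; "q": joint angles; "joint_velocities": joint speeds; "joint_torque": joint torques, N m; "position": TCP position; "tool_rot": TCP orientation; "ft_force": force on the tool from outside, world axes, zero at the start; "moment": the same for the moment, N m; "grip_width": finger opening in m; "grip_force": force on a finger pad.
Only numpy, scipy, OpenCV 4.12 (cv2) and the standard library are available. Lean on these libraries where they do the work, as an engineer would, in place of code of your own. Each camera call takes 0.05 s, during which the arm holds its last target. There are 200 camera calls.

### The job

Gather the four reagent bottles of the staining kit into the caddy, standing each one upright on the floor of the bay whose colour matches its cap: red-capped buffer, blue-capped fixative, white-capped stain and the black-capped immersion oil. Do not tip any bottle over on the way, and leave the wash bottle with the red tip and the red-lidded specimen cup standing where they are.

Things in the scene. Friction and masses are not known exactly. Their poses are not given: they have to be found in the camera images.
- buffer_centre (a point): buffer bottle: white bottle with a wide red screw cap and a red-banded label, standing upright on the worktop, round body 45 mm in diameter, 113 mm tall with its cap; the point is on its axis half-way up, z along the axis; body straight up to about 80 mm, cap (31 mm) above 90 mm; 0.13 kg
- fixative_centre (a point): fixative bottle: white bottle with a blue screw cap and a blue-banded label, standing upright on the worktop, round body 42 mm in diameter, 106 mm tall with its cap; the point is on its axis half-way up, z along the axis; body straight up to about 75 mm, cap (30 mm) above 83 mm; 0.11 kg
- stain_centre (a point): stain bottle: small white bottle with a tall white cap and a green-banded label, standing upright on the worktop, round body 35 mm in diameter, 89 mm tall with its cap; the point is on its axis half-way up, z along the axis; cap (30 mm) above 58 mm; 0.05 kg
- oil_centre (a point): immersion oil: small amber-brown bottle with a black cap, standing upright on the worktop, round body 28 mm in diameter, 67 mm tall with its cap; the point is on its axis half-way up, z along the axis; cap (22 mm) above 48 mm; 0.04 kg
- wash_centre (a point): wash bottle, a look-alike that stays where it is: white squeeze bottle with round shoulders, a thin white nozzle and a tiny red tip, 53 mm in diameter, 123 mm tall; the point is on its axis half-way up
- cup_centre (a point): specimen cup, a look-alike that stays where it is: frosted white cup with a broad flat red lid, 67 mm in diameter, 68 mm tall; the point is on its axis half-way up
- red_bay (a point): centre of the inner floor (7 mm above the worktop) of the red plastic bay, an open square box, 64 mm inside, 70 outside, walls ending 17 mm above this point; one of four in a row (pitch 76 mm, order varies) fixed in a metal tray, 84 x 314 mm, with a thin grip loop 42 mm high, 17 mm out at each end. y runs along the row, x across it, z up
- blue_bay (a point): centre of the inner floor (7 mm above the worktop) of the blue plastic bay, an open square box, 64 mm inside, 70 outside, walls ending 17 mm above this point; one of four in a row (pitch 76 mm, order varies) fixed in a metal tray, 84 x 314 mm, with a thin grip loop 42 mm high, 17 mm out at each end. y runs along the row, x across it, z up
- white_bay (a point): centre of the inner floor (7 mm above the worktop) of the white plastic bay, an open square box, 64 mm inside, 70 outside, walls ending 17 mm above this point; one of four in a row (pitch 76 mm, order varies) fixed in a metal tray, 84 x 314 mm, with a thin grip loop 42 mm high, 17 mm out at each end. y runs along the row, x across it, z up
- black_bay (a point): centre of the inner floor (7 mm above the worktop) of the black plastic bay, an open square box, 64 mm inside, 70 outside, walls ending 17 mm above this point; one of four in a row (pitch 76 mm, order varies) fixed in a metal tray, 84 x 314 mm, with a thin grip loop 42 mm high, 17 mm out at each end. y runs along the row, x across it, z up
Things that resemble listed ones, but are neither listed nor needed, are in the scene too. What is shaped like the part that bears stain_centre but purple is not meant.

How it is judged:
By the outcome, as a careful person would: the job done as asked, in the order asked, and still so for the second after the job is handed in, with the robot touching nothing.
It also fails if it takes over 96 s, if anything falls off the work surface, if the arm or the gripper's body presses on something with over 40 N, if the wrist force passes 120 N, or if a joint passes its speed limit or range.

## Working session

There is one attempt and no reset: what is moved stays moved. The work goes in short steps, Python scripts to look and compute and a tool call to move; the robot and the scene stay as the last step left them, time stands still between calls to the robot, and variables do not carry over. Pictures are saved under pics/ and viewed, at most 14 in all, crops included, and the job is handed in when it is done.

Besides the shell and the picture viewer there is one more tool, called after ">>>" as name(argument=value, ...), one argument or row to a line, values as JSON. send_rows: Moves the arm, as the interface text tells. Its arguments: {"type":"object","properties":{"deltas":{"type":"string"},"newtons":{"type":"number"}},"required":["deltas"]}

```bash
mkdir -p pics; ls; cat > h.py <<'E'
import numpy as np, cv2
from rig import robot
def pts(c):
    d=c["depth"]; h,w=d.shape; f=h/2/np.tan(np.radians(c["fovy"])/2)
    v,u=np.mgrid[:h,:w]
    P=np.stack([(u-c["cx"])/f*d,(v-c["cy"])/f*d,d],-1)
    R=cv2.Rodrigues(np.array(c["rvec"],float))[0]
    W=(P-np.array(c["tvec"]))@R
    W[d==0]=np.nan
    return W
def save(c,n): cv2.imwrite(n,c["image"][:,:,::-1])
E
python3 - <<'E'
from h import *
np.set_printoptions(precision=3,suppress=True)
print(robot.get_obs())
ims=[]
for n in ["top","scene"]:
    c=robot.camera(n);W=pts(c);save(c,f"pics/{n}0.png")
    np.savez(f"{n}0.npz",W=W,im=c["image"])
    for t in ["buffer","fixative","stain","oil","wash","cup"]:
        for r in robot.cut_out(n,t+"_centre")[:3]:
            p=W[r["region"]]; p=p[~np.isnan(p[:,0])]
            print(n,t,round(r["p"],2),np.round(r["box"]),np.median(p,0),np.percentile(p,98,axis=0),np.percentile(p,2,axis=0))
    for t in ["red","blue","white","black"]:
        for r in robot.find_in(n,t+"_bay")[:2]:
            b=np.array(r["box"]).astype(int);q=W[b[1]:b[3],b[0]:b[2]].reshape(-1,3)
            print(n,t,round(r["p"],2),b,np.nanmedian(q,0))
E
```

```text
pics
{'time': 0.0, 'q': array([ 1.082,  0.528,  1.434,  0.   ,  1.181, -0.179]), 'joint_velocities': array([ 0.   ,  0.   ,  0.002, -0.   , -0.001, -0.001]), 'joint_torque': array([ -0.001, -44.005, -17.659,   0.063,   0.058,  -0.   ]), 'position': array([0.19 , 0.595, 0.291]), 'tool_rot': array([ 0.154,  0.988, -0.001, -0.   ]), 'ft_force': array([ 0.135, -0.231, -0.576]), 'moment': array([-0.027,  0.017,  0.069]), 'grip_force': 0.0, 'grip_width': 0.08709067284431958}
top buffer 0.56 [268. 215. 286. 236.] [ 0.436 -0.007  0.088] [0.457 0.011 0.116] [ 0.414 -0.029  0.   ]
top fixative 0.74 [119. 194. 150. 210.] [0.501 0.351 0.078] [0.521 0.374 0.107] [0.484 0.342 0.006]
top stain 0.8 [340. 210. 361. 226.] [ 0.455 -0.183  0.086] [ 0.471 -0.175  0.091] [ 0.441 -0.202  0.01 ]
top stain 0.67 [365. 212. 386. 223.] [ 0.455 -0.255  0.078] [ 0.471 -0.247  0.091] [ 0.441 -0.276  0.008]
top wash 0.89 [220. 218. 241. 240.] [0.43  0.111 0.061] [0.455 0.138 0.121] [0.407 0.089 0.   ]
top cup 0.76 [175. 214. 203. 240.] [0.439 0.223 0.067] [0.467 0.254 0.071] [0.408 0.193 0.06 ]
top cup 0.35 [267. 2
[... 949 characters left out ...]
[ 0.44  -0.209  0.006]
scene oil 0.46 [273. 250. 289. 275.] [ 0.427 -0.127  0.046] [ 0.444 -0.111  0.069] [ 0.42  -0.135  0.004]
scene wash 0.88 [206. 185. 226. 222.] [0.422 0.103 0.054] [0.449 0.126 0.119] [0.406 0.088 0.006]
scene wash 0.32 [268. 190. 305. 218.] [0.588 0.003 0.01 ] [0.618 0.037 0.025] [ 0.546 -0.036  0.004]
scene cup 0.83 [175. 171. 200. 199.] [0.433 0.215 0.066] [0.472 0.302 0.07 ] [ 0.407  0.193 -0.   ]
scene red 0.62 [285 199 328 232] [ 0.595 -0.063  0.008]
scene blue 0.57 [268 189 304 217] [0.59  0.005 0.009]
scene blue 0.4 [225 160 254 190] [0.574 0.171 0.008]
scene white 0.67 [241 174 279 206] [0.575 0.09  0.008]
scene black 0.97 [225 163 259 193] [0.572 0.158 0.008]
```

View pics/top0.png

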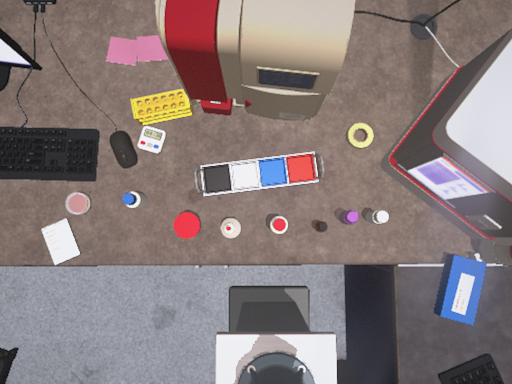

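View pics/scene0.png

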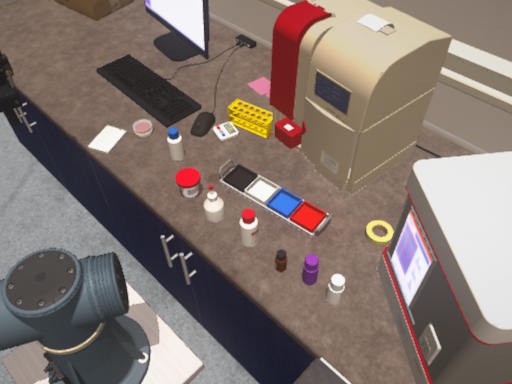

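```bash
python3 - <<'E'
from h import *
from scipy.optimize import least_squares
np.set_printoptions(precision=4,suppress=True)
D={n:np.load(n+"0.npz") for n in["top","scene"]}
G={"buffer":(.436,-.008,.113,15.5,.08,22.5),"fix":(.503,.356,.106,15,.075,21),"stain":(.455,-.262,.089,15,.055,17.5),"oil":(.434,-.122,.067,11,.045,14),"purple":(.455,-.188,.089,15,.055,17.5),"wash":(.43,.112,.123,5,.07,26.5)}
for k,(x,y,h,rc,zb,rb) in G.items():
    for n in D:
        P=D[n]["W"].reshape(-1,3); P=P[~np.isnan(P[:,0])]
        m=np.hypot(P[:,0]-x,P[:,1]-y)<.035; Q=P[m]
        t=Q[Q[:,2]>h-.005]
        s=Q[(Q[:,2]>.012)&(Q[:,2]<zb)]
        f=least_squares(lambda c:np.hypot(s[:,0]-c[0],s[:,1]-c[1])-rb/1000,(x,y),loss="soft_l1",f_scale=.002).x
        print(k,n,"top",len(t),(t[:,:2].max(0)+t[:,:2].min(0))/2,t[:,:2].mean(0),Q[:,2].max(),"body",len(s),f)
# tray colours
for n in D:
    W=D[n]["W"];hsv=cv2.cvtColor(D[n]["im"],cv2.COLOR_RGB2HSV).astype(int)
    roi=(W[...,0]>.5)&(W[...,0]<.66)&(W[...,1]>-.15)&(W[...,1]<.23)&(W[...,2]<.04)
    H,S,V=hsv[...,0],hsv[...,1],hsv[...,2]
    M={"red":((H<8)|(H>172))&(S>150),"blue":(abs(H-108)<12)&(S>130),"white":(S<40)&(V>190),"black":(V<60)}
    for k,m in M.items():
        q=W[m&roi];r=cv2.minAreaRect((q[:,:2]*1000).astype(np.float32));print(n,k,len(q),r,q.mean(0))
    q=W[roi&(W[...,2]>.018)];print(n,"rim",len(q),cv2.minAreaRect((q[:,:2]*1000).astype(np.float32)))
W=D["top"]["W"].reshape(-1,3);
for z0,z1 in((.1,.25),(.25,.6)):
  for a in ((-.6,-.29),(-.29,.0),(0,.3),(.3,.6)):
    q=W[(W[:,2]>z0)&(W[:,2]<z1)&(W[:,1]>a[0])&(W[:,1]<a[1])&(W[:,0]>.53)];print(z0,a,len(q),q.min(0) if len(q) else'', q.max(0) if len(q) else'')
E
```

```text
buffer top top 122 [ 0.4366 -0.0089] [ 0.4373 -0.0089] 0.11748377743281764 body 23 [ 0.4372 -0.0097]
buffer scene top 113 [ 0.4379 -0.009 ] [ 0.4369 -0.0095] 0.11603357938222766 body 300 [ 0.4392 -0.0091]
fix top top 111 [0.5041 0.3611] [0.5032 0.3613] 0.11113014617171935 body 138 [0.5038 0.3628]
fix scene top 63 [0.5042 0.3615] [0.5038 0.3598] 0.1089625939301432 body 235 [0.5056 0.3632]
stain top top 123 [ 0.4561 -0.2641] [ 0.4558 -0.2639] 0.09269993173877476 body 63 [ 0.4563 -0.2647]
stain scene top 142 [ 0.457  -0.2652] [ 0.4561 -0.2651] 0.09225649308531671 body 146 [ 0.4585 -0.2639]
oil top top 61 [ 0.4313 -0.1216] [ 0.4324 -0.1214] 0.07015195725422964 body 27 [ 0.4324 -0.1218]
oil scene top 69 [ 0.4338 -0.1212] [ 0.4327 -0.122 ] 0.0704016105748689 body 87 [ 0.4344 -0.1207]
purple top top 118 [ 0.4565 -0.1909] [ 0.4561 -0.1909] 0.09301209328342509 body 49 [ 0.4561 -0.1926]
purple scene top 122 [ 0.4569 -0.1911] [ 0.4565 -0.1919] 0.09202843106813575 body 149 [ 0.458  -0.1918]
wash top top 12 [0.4289 0.1135] [0.4283 0.114 ] 0.12417499153619646 body 250 [0.4301 0.1155]
wash scene to
[... 1175 characters left out ...]
98 ((564.9336547851562, 151.75624084472656), (72.55963134765625, 71.67578125), 7.923757076263428) [0.5675 0.1598 0.0177]
scene rim 777 ((574.9459838867188, 39.07643127441406), (84.30235290527344, 343.3233337402344), 6.355496883392334)
0.1 (-0.6, -0.29) 2849 [ 0.53   -0.4762  0.1   ] [ 0.8306 -0.295   0.25  ]
0.1 (-0.29, 0.0) 1155 [ 0.6981 -0.1123  0.1003] [ 0.7218 -0.0002  0.25  ]
0.1 (0, 0.3) 1833 [0.7092 0.     0.1004] [0.752  0.2121 0.2498]
0.1 (0.3, 0.6) 0  
0.25 (-0.6, -0.29) 7423 [ 0.53   -0.4757  0.25  ] [ 0.8304 -0.29    0.3662]
0.25 (-0.29, 0.0) 6186 [ 0.5904 -0.2899  0.25  ] [ 0.8053 -0.      0.4204]
0.25 (0, 0.3) 9959 [0.7109 0.     0.2501] [0.8219 0.2231 0.426 ]
0.25 (0.3, 0.6) 0
```

```bash
cat >> h.py <<'E'
from scipy.spatial.transform import Rotation as Ro
def to(p,psi=None):
    """tool-frame shift (mm) to p and turn (deg) to reach pointing-down yaw psi of tool y"""
    o=robot.get_obs(); R=Ro.from_quat(o["tool_rot"]).as_matrix()
    s=R.T@(np.array(p)-o["position"])*1000
    y=np.degrees(np.arctan2(R[1,1],R[0,1]))
    out=[np.round(s,1)]
    if psi is not None:
        a=np.radians(psi);T=np.array([[-np.sin(a),np.cos(a),0],[np.cos(a),np.sin(a),0],[0,0,-1]])
        out.append(np.round(Ro.from_matrix(R.T@T).as_rotvec(degrees=True),2))
        out.append(np.round(T.T@(np.array(p)-o["position"])*1000,1))
    print("shift",out,"yaw",round(y,2),"pos",np.round(o["position"],4),"t",round(o["time"],2),"grip",round(o["grip_width"],4),"F",np.round(o["ft_force"],1))
E
python3 - <<'E'
from h import *
to([.437,-.009,.22],6.6)
P=np.load("top0.npz")["W"].reshape(-1,3);P=P[(P[:,2]>.1)&(P[:,1]<-.25)]
for x in np.arange(.36,.7,.03):
    q=P[abs(P[:,0]-x)<.015]; print(round(x,2),len(q),q[:,1].max() if len(q) else '')
E
```

```text
shift [array([-418.9, -500.3,   72.3]), array([ 0.  , -0.  , 65.65]), array([-628.6,  175.4,   72.3])] yaw 72.25 pos [0.1905 0.5952 0.2923] t 1.1 grip 0.0867 F [ 0.8 -0.1 -0.5]
0.36 84 -0.5435675306716311
0.39 87 -0.525949353001388
0.42 360 -0.47957371927025366
0.45 640 -0.44833358847755944
0.48 955 -0.40158983366125844
0.51 1378 -0.3655823950698353
0.54 1750 -0.3286840627314855
0.57 2042 -0.29290580972210906
0.6 1862 -0.2874950936084129
0.63 1330 -0.2933217343377724
0.66 1096 -0.31684061025013366
0.69 879 -0.34164504276690877
```

>>> send_rows(
  deltas="0 0 0 0 0 7.1 1;0 0 0 0 0 7.1 1;-41 -29 5 0 0 0 1;-41 -29 5 0 0 0 1;-41 -29 5 0 0 0 1;-41 -29 5 0 0 0 1;-41 -29 5 0 0 0 1;-41 -29 5 0 0 0 1;-41 -29 5 0 0 0 1;-41 -29 5 0 0 0 1",
)

```text
time: 2.35
position: [0.3469, 0.2235, 0.2525]
tool_rot: [0.275, 0.961, 0.0, 0.001]
ft_force: [0.5, 0.0, -0.3]
grip_width: 0.0868
grip_force: 0.0
```

>>> send_rows(
  deltas="-41 -30 5 0 0 0 1;-41 -30 5 0 0 0 1;-41 -30 5 0 0 0 1;-41 -30 5 0 0 0 1;-37 -29 5 0 0 0 1;0 0 0 0 0 0 1;0 0 0 0 0 0 1;0 0 0 0 0 0 1",
)

```text
time: 3.35
position: [0.437, -0.0068, 0.2273]
tool_rot: [0.274, 0.962, 0.0, -0.0]
ft_force: [-0.1, 0.6, -0.6]
grip_width: 0.0867
grip_force: 0.0
```

```bash
python3 - <<'E'
from h import *
to([.4375,-.009,.22],58)
c=robot.camera("wrist");save(c,"pics/w1.png");W=pts(c).reshape(-1,3)
t=W[(W[:,2]>.108)&(W[:,2]<.125)&(abs(W[:,0]-.437)<.03)&(abs(W[:,1]+.009)<.03)];print(len(t),t.mean(0),(t.max(0)+t.min(0))/2)
E
```

```text
shift [array([-1.6, -1.6,  7.3]), array([-0.  , -0.05,  0.15]), array([-1.6, -1.6,  7.3])] yaw 58.15 pos [ 0.437  -0.0068  0.2273] t 3.35 grip 0.0867 F [-0.1  0.6 -0.6]
1223 [ 0.43760999 -0.00767856  0.11185084] [ 0.43845296 -0.00814933  0.11099952]
```

View pics/w1.png

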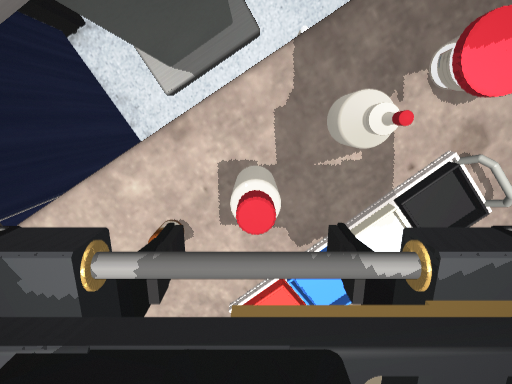

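The wrist view shows the red-capped buffer at (256,210), centred between the open fingers. The wash bottle is at (365,118), well clear. I'm descending now.

>>> send_rows(
  deltas="-1.3 -1.3 30 0 0 0 1;0 0 30 0 0 0 1;0 0 22 0 0 0 1;0 0 20 0 0 0 1;0 0 0 0 0 0 1;0 0 0 0 0 0 1",
  newtons=15,
)

```text
time: 4.15
position: [0.4383, -0.0093, 0.1258]
tool_rot: [0.275, 0.962, -0.0, 0.0]
ft_force: [-1.0, -0.0, -0.6]
grip_width: 0.0872
grip_force: 0.0
```

>>> send_rows(
  deltas="0 0 0 0 0 0 0;0 0 0 0 0 0 0;0 0 0 0 0 0 0;0 0 0 0 0 0 0;0 0 0 0 0 0 0;0 0 0 0 0 0 0",
  newtons=15,
)

```text
time: 4.9
position: [0.4383, -0.0098, 0.1253]
tool_rot: [0.275, 0.961, -0.0, 0.0]
ft_force: [0.7, 0.4, 0.8]
grip_width: 0.0443
grip_force: 15.0
```

```bash
python3 - <<'E'
from h import *
to([.5922,-.0735,.215])
E
```

```text
shift [array([-164.3,   27.5,  -89.7])] yaw 58.05 pos [ 0.4383 -0.0098  0.1253] t 4.9 grip 0.0443 F [0.7 0.4 0.8]
```

>>> send_rows(
  deltas="0 0 -15 0 0 0 0;0 0 -25 0 0 0 0;0 0 -20 0 0 0 0;-24 4 0 0 0 0 0;-35 6 0 0 0 0 0;-35 6 0 0 0 0 0;-35 6 0 0 0 0 0;-24 4 0 0 0 0 0;-11 1.5 0 0 0 0 0;0 0 0 0 0 0 0",
)

```text
time: 6.15
position: [0.5915, -0.0732, 0.1847]
tool_rot: [0.275, 0.961, 0.0, -0.001]
ft_force: [-0.4, 0.0, -0.2]
grip_width: 0.0443
grip_force: 14.9
```

>>> send_rows(
  deltas="0 0 0 0 0 0 0;0 0 0 0 0 0 0",
)

```text
time: 6.4
position: [0.5908, -0.0727, 0.1852]
tool_rot: [0.275, 0.961, 0.0, -0.001]
ft_force: [-0.3, 0.6, -1.0]
grip_width: 0.0441
grip_force: 14.9
```

```bash
python3 - <<'E'
from h import *
to([.5922,-.0735,.1335])
E
```

```text
shift [array([-1.7,  0.1, 51.7])] yaw 58.07 pos [ 0.5908 -0.0727  0.1852] t 6.4 grip 0.0441 F [-0.3  0.6 -1. ]
```

>>> send_rows(
  deltas="-1.7 0 18 0 0 0 0;0 0 18 0 0 0 0;0 0 10 0 0 0 0;0 0 4 0 0 0 0;0 0 1 0 0 0 0;0 0 1 0 0 0 0;0 0 0 0 0 0 0",
)

```text
time: 7.28
position: [0.5935, -0.0742, 0.1336]
tool_rot: [0.275, 0.961, -0.0, 0.0]
ft_force: [0.2, -0.9, -1.3]
grip_width: 0.0439
grip_force: 14.9
```

>>> send_rows(
  deltas="0 0 1 0 0 0 0;0 0 0.7 0 0 0 0;0 0 0 0 0 0 0",
)

```text
time: 7.65
position: [0.5937, -0.0743, 0.1322]
tool_rot: [0.275, 0.961, -0.0, 0.001]
ft_force: [0.5, 0.3, 3.7]
grip_width: 0.0441
grip_force: 15.0
```

>>> send_rows(
  deltas="0 0 0 0 0 0 0.75;0 0 0 0 0 0 0.75;0 0 0 0 0 0 0.75;0 0 -20 0 0 0 0.75;0 0 -35 0 0 0 0.75;0 0 -35 0 0 0 0.75;0 0 0 0 0 9 0.75;0 0 0 0 0 9 1;20 11 0 0 0 0 1;39 21 0 0 0 0 1",
)

```text
time: 8.9
position: [0.5797, -0.0078, 0.2213]
tool_rot: [0.422, 0.907, 0.0, 0.0]
ft_force: [-0.0, -0.2, -0.3]
grip_width: 0.0843
grip_force: 0.0
```

>>> send_rows(
  deltas="39 21 0 0 0 0 1;39 21 0 0 0 0 1;39 21 0 0 0 0 1;39 21 0 0 0 0 1;39 21 0 0 0 0 1;39 21 0 0 0 0 1;39 21 0 0 0 0 1;39 21 0 0 0 0 1;20 11 0 0 0 0 1;0 0 0 0 0 0 1",
)

```text
time: 10.15
position: [0.502, 0.3623, 0.2212]
tool_rot: [0.42, 0.907, -0.0, -0.0]
ft_force: [0.2, -0.8, 0.1]
grip_width: 0.087
grip_force: 0.0
```

>>> send_rows(
  deltas="0 0 0 0 0 0 1;0 0 0 0 0 0 1",
)

```text
time: 10.4
position: [0.5036, 0.3595, 0.2215]
tool_rot: [0.423, 0.906, -0.0, -0.0]
ft_force: [-0.5, -0.1, -0.0]
grip_width: 0.087
grip_force: 0.0
```

```bash
python3 - <<'E'
from h import *
c=robot.camera("wrist");save(c,"pics/w2.png");W=pts(c).reshape(-1,3)
t=W[(W[:,2]>.102)&(W[:,2]<.118)&(abs(W[:,0]-.504)<.03)&(abs(W[:,1]-.362)<.03)];print(len(t),t.mean(0),(t.max(0)+t.min(0))/2)
to([.504,.3615,.120],40)
c=robot.camera("scene");save(c,"pics/s2.png")
E
```

```text
1089 [0.50411541 0.36367505 0.10482121] [0.50441455 0.36294097 0.10465903]
shift [array([  1.3,   1.4, 101.6]), array([-0.02,  0.01, -0.05]), array([  1.3,   1.4, 101.6])] yaw 39.95 pos [0.5037 0.3596 0.2216] t 10.45 grip 0.087 F [0.8 0.9 1.1]
```

View pics/s2.png

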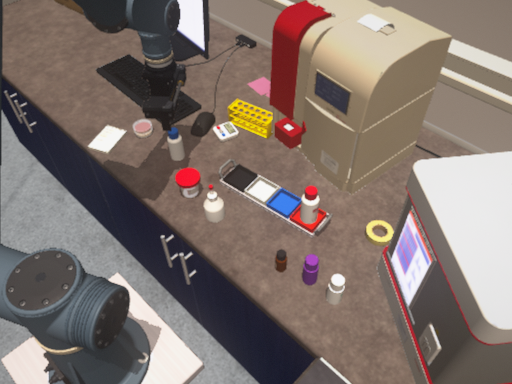

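The buffer stands upright in the red bay at about (310,207). The gripper is above the fixative at (176,145).

>>> send_rows(
  deltas="1.7 1.7 30 0 0 0 1;0 0 30 0 0 0 1;0 0 22 0 0 0 1;0 0 19.5 0 0 0 1;0 0 0 0 0 0 1;0 0 0 0 0 0 0;0 0 0 0 0 0 0;0 0 0 0 0 0 0;0 0 0 0 0 0 0;0 0 0 0 0 0 0",
)

```text
time: 11.75
position: [0.5035, 0.3634, 0.1203]
tool_rot: [0.422, 0.906, 0.0, 0.0]
ft_force: [-0.3, -0.6, 0.2]
grip_width: 0.0449
grip_force: 0.0
```

```bash
python3 - <<'E'
from h import *
to([.5837,.0023,.19])
E
```

```text
shift [array([-328. , -170.9,  -69.8])] yaw 40.05 pos [0.5035 0.3634 0.1203] t 11.75 grip 0.0449 F [-0.3 -0.6  0.2]
```

>>> send_rows(
  deltas="0 0 0 0 0 0 0;0 0 0 0 0 0 0;0 0 -15 0 0 0 0;0 0 -30 0 0 0 0;0 0 -25 0 0 0 0;-18 -9.5 0 0 0 0 0;-36.5 -19 0 0 0 0 0;-36.5 -19 0 0 0 0 0;-36.5 -19 0 0 0 0 0;-36.5 -19 0 0 0 0 0",
)

```text
time: 13.0
position: [0.5428, 0.1801, 0.189]
tool_rot: [0.422, 0.906, -0.001, -0.001]
ft_force: [0.5, 0.1, -1.5]
grip_width: 0.0413
grip_force: 14.9
```

>>> send_rows(
  deltas="-36.5 -19 0 0 0 0 0;-36.5 -19 0 0 0 0 0;-36.5 -19 0 0 0 0 0;-36.5 -19 0 0 0 0 0;-18 -9.5 0 0 0 0 0;0 0 0 0 0 0 0;0 0 0 0 0 0 0;0 0 0 0 0 0 0",
)

```text
time: 14.0
position: [0.583, 0.0037, 0.1899]
tool_rot: [0.421, 0.907, 0.0, -0.0]
ft_force: [-0.4, -0.5, -1.6]
grip_width: 0.0408
grip_force: 14.9
```

```bash
python3 - <<'E'
from h import *
to([.5837,.0023,.128])
E
```

```text
shift [array([-1.6, -0.4, 61.9])] yaw 40.16 pos [0.583  0.0037 0.1899] t 14.0 grip 0.0408 F [-0.4 -0.5 -1.6]
```

>>> send_rows(
  deltas="-1.6 0 22 0 0 0 0;0 0 22 0 0 0 0;0 0 11 0 0 0 0;0 0 5 0 0 0 0;0 0 1 0 0 0 0;0 0 0.8 0 0 0 0;0 0 0.8 0 0 0 0;0 0 0 0 0 0 0",
)

```text
time: 15.0
position: [0.5847, 0.0009, 0.1277]
tool_rot: [0.422, 0.906, 0.0, 0.0]
ft_force: [0.1, 0.5, -1.6]
grip_width: 0.0413
grip_force: 14.9
```

>>> send_rows(
  deltas="0 0 0.8 0 0 0 0;0 0 0 0 0 0 0",
)

```text
time: 15.25
position: [0.5849, 0.0009, 0.1271]
tool_rot: [0.422, 0.907, 0.0, 0.0]
ft_force: [-0.1, 0.1, 3.1]
grip_width: 0.0413
grip_force: 15.0
```

>>> send_rows(
  deltas="0 0 0 0 0 0 0.65;0 0 0 0 0 0 0.65;0 0 0 0 0 0 0.65;0 0 -20 0 0 0 0.65;0 0 -35 0 0 0 0.65;0 0 -35 0 0 0 0.65;-7.5 -17 0 0 0 0 1;-15 -33.5 0 0 0 0 1;-15 -33.5 0 0 0 0 1;-15 -33.5 0 0 0 0 1",
)

```text
time: 16.5
position: [0.5269, -0.1159, 0.2155]
tool_rot: [0.422, 0.906, -0.0, -0.001]
ft_force: [0.3, -0.4, 0.2]
grip_width: 0.0848
grip_force: 0.0
```

>>> send_rows(
  deltas="-15 -33.5 0 0 0 0 1;-15 -33.5 0 0 0 0 1;-15 -33.5 0 0 0 0 1;-15 -33.5 0 0 0 0 1;-8.5 -17 10 0 0 0 1;0 0 10 0 0 0 1;0 0 0 0 0 0 1;0 0 0 0 0 0 1",
)

```text
time: 17.5
position: [0.4573, -0.2632, 0.1963]
tool_rot: [0.422, 0.907, 0.0, -0.0]
ft_force: [-0.0, 0.0, -1.3]
grip_width: 0.0871
grip_force: 0.0
```

```bash
python3 - <<'E'
from h import *
c=robot.camera("wrist");save(c,"pics/w3.png");W=pts(c).reshape(-1,3)
t=W[(W[:,2]>.083)&(W[:,2]<.1)&(abs(W[:,0]-.457)<.03)&(abs(W[:,1]+.2645)<.03)];print(len(t),t.mean(0),(t.max(0)+t.min(0))/2)
to([.457,-.2645,.097],40)
E
```

```text
1268 [ 0.45673734 -0.26357581  0.08776332] [ 0.45744898 -0.2645276   0.08636351]
shift [array([-0.7, -1.1, 99.6]), array([ 0.01, -0.02,  0.15]), array([-0.6, -1.1, 99.6])] yaw 40.15 pos [ 0.4574 -0.2633  0.1966] t 17.55 grip 0.0866 F [-0.2 -0.2 -0.2]
```

View pics/w3.png

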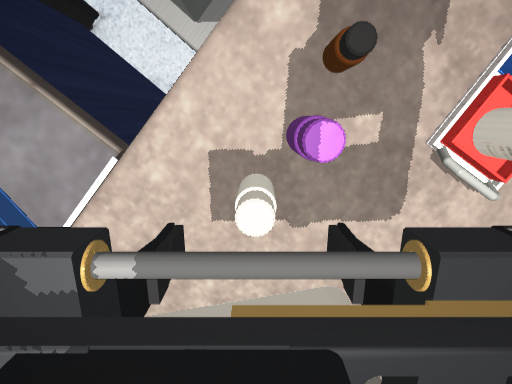

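The white-capped stain is centred at (256,205). The purple look-alike at (318,138) stays clear of the fingers.

>>> send_rows(
  deltas="-0.7 -1 30 0 0 0 1;0 0 30 0 0 0 1;0 0 22 0 0 0 1;0 0 17 0 0 0 1;0 0 0 0 0 0 1;0 0 0 0 0 0 0;0 0 0 0 0 0 0;0 0 0 0 0 0 0;0 0 0 0 0 0 0;0 0 0 0 0 0 0",
  newtons=10,
)

```text
time: 18.8
position: [0.4567, -0.2656, 0.0978]
tool_rot: [0.422, 0.906, -0.0, 0.0]
ft_force: [0.6, 1.0, 0.4]
grip_width: 0.0451
grip_force: 0.0
```

>>> send_rows(
  deltas="0 0 0 0 0 0 0;0 0 0 0 0 0 0",
)

```text
time: 19.05
position: [0.4567, -0.2656, 0.0977]
tool_rot: [0.422, 0.906, 0.0, 0.0]
ft_force: [0.3, 1.2, 0.5]
grip_width: 0.0342
grip_force: 10.0
```

```bash
python3 - <<'E'
from h import *
to([.575,.0777,.2],6.6)
E
```

```text
shift [array([ 186.6,  311.5, -102.3]), array([ 0.  ,  0.  , 33.45]), array([ 327.4,  157. , -102.3])] yaw 40.05 pos [ 0.4567 -0.2656  0.0977] t 19.05 grip 0.0342 F [0.3 1.2 0.5]
```

>>> send_rows(
  deltas="0 0 -15 0 0 0 0;0 0 -35 0 0 0 0;0 0 -40 0 0 0 0;0 0 -40 0 0 0 0;0 0 -22 0 0 0 0;10.5 17.5 0 0 0 0 0;20.5 34.5 0 0 0 0 0;20.5 34.5 0 0 0 0 0;20.5 34.5 0 0 0 0 0;20.5 34.5 0 0 0 0 0",
)

```text
time: 20.3
position: [0.5154, -0.0917, 0.2484]
tool_rot: [0.422, 0.907, 0.0, -0.002]
ft_force: [0.9, -0.3, -1.3]
grip_width: 0.0344
grip_force: 10.0
```

>>> send_rows(
  deltas="20.5 34.5 0 0 0 0 0;20.5 34.5 0 0 0 0 0;20.5 34.5 0 0 0 0 0;20.5 34.5 0 0 0 0 0;12 18 0 0 0 0 0;0 0 0 0 0 8.4 0;0 0 0 0 0 8.4 0;0 0 0 0 0 8.4 0;0 0 0 0 0 8.3 0;0 0 0 0 0 0 0",
)

```text
time: 21.55
position: [0.5742, 0.0778, 0.2489]
tool_rot: [0.665, 0.747, -0.001, -0.001]
ft_force: [-0.2, 0.2, -1.1]
grip_width: 0.0342
grip_force: 10.0
```

>>> send_rows(
  deltas="0 0 0 0 0 0 0;0 0 0 0 0 0 0",
)

```text
time: 21.8
position: [0.5749, 0.0777, 0.2495]
tool_rot: [0.665, 0.747, -0.0, -0.0]
ft_force: [0.2, -0.2, -0.8]
grip_width: 0.0345
grip_force: 10.0
```

```bash
python3 - <<'E'
from h import *
to([.575,.0777,.105],6.6)
E
```

```text
shift [array([  0. ,   0.2, 144.5]), array([-0.03, -0.  ,  0.01]), array([0.000e+00, 1.000e-01, 1.445e+02])] yaw 6.61 pos [0.5749 0.0777 0.2495] t 21.8 grip 0.0345 F [ 0.2 -0.2 -0.8]
```

>>> send_rows(
  deltas="0 0 30 0 0 0 0;0 0 40 0 0 0 0;0 0 40 0 0 0 0;0 0 24 0 0 0 0;0 0 8 0 0 0 0;0 0 1.5 0 0 0 0;0 0 0.8 0 0 0 0;0 0 0 0 0 0 0",
)

```text
time: 22.8
position: [0.5757, 0.0776, 0.1064]
tool_rot: [0.666, 0.746, 0.001, 0.001]
ft_force: [0.6, 0.1, -0.7]
grip_width: 0.0344
grip_force: 10.0
```

>>> send_rows(
  deltas="0 0 0.8 0 0 0 0;0 0 0.8 0 0 0 0;0 0 0 0 0 0 0",
)

```text
time: 23.18
position: [0.5755, 0.0776, 0.1045]
tool_rot: [0.666, 0.746, 0.0, 0.001]
ft_force: [-0.6, 1.2, 4.8]
grip_width: 0.0344
grip_force: 10.0
```

>>> send_rows(
  deltas="0 0 0 0 0 0 0.6;0 0 0 0 0 0 0.6;0 0 0 0 0 0 0.6;0 0 -20 0 0 0 0.6;0 0 -35 0 0 0 0.6;0 0 -40 0 0 0 0.6;0 0 -25 0 0 0 0.8;-15 -14 0 0 0 0 0.8;-30 -27 0 0 0 0 0.8;-30 -27 0 0 0 0 0.8",
)

```text
time: 24.42
position: [0.5135, -0.0058, 0.2221]
tool_rot: [0.665, 0.747, -0.001, -0.001]
ft_force: [-0.7, -1.1, -0.4]
grip_width: 0.0692
grip_force: 0.0
```

>>> send_rows(
  deltas="-30 -27 0 0 0 0 0.8;-30 -27 0 0 0 0 0.8;-30 -27 0 0 0 0 0.8;-16 -15 20 0 0 0 0.8;0 0 20 0 0 0 0.8;0 0 0 0 0 0 0.8;0 0 0 0 0 0 0.8",
)

```text
time: 25.3
position: [0.4321, -0.1208, 0.1835]
tool_rot: [0.666, 0.746, -0.0, -0.001]
ft_force: [-0.3, -0.4, 0.7]
grip_width: 0.0697
grip_force: 0.0
```

```bash
python3 - <<'E'
from h import *
c=robot.camera("wrist");save(c,"pics/w4.png");W=pts(c).reshape(-1,3)
t=W[(W[:,2]>.061)&(W[:,2]<.08)&(abs(W[:,0]-.433)<.025)&(abs(W[:,1]+.1215)<.025)];print(len(t),t.mean(0),(t.max(0)+t.min(0))/2)
to([.433,-.1215,.092],6.6)
E
```

```text
648 [ 0.43354378 -0.11995448  0.06570334] [ 0.43355281 -0.12094234  0.06451581]
shift [array([-0.7,  0.4, 91.8]), array([-0.01, -0.01, -0.04]), array([-0.7,  0.3, 91.8])] yaw 6.56 pos [ 0.4326 -0.1208  0.1838] t 25.35 grip 0.0695 F [-0.1 -0.5 -0.9]
```

View pics/w4.png

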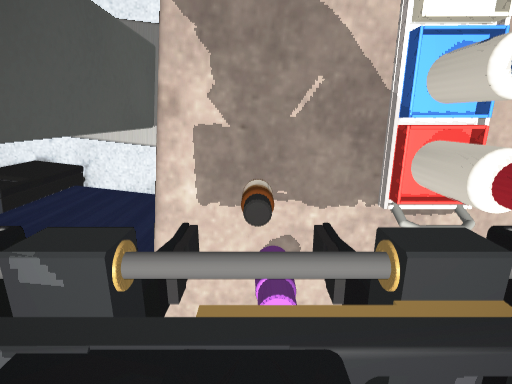

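The black-capped oil at (258,205) is centred, and the purple bottle at (275,290) is beyond the pads' width. I'm descending.

>>> send_rows(
  deltas="-0.4 0.6 30 0 0 0 0.8;0 0 30 0 0 0 0.8;0 0 20 0 0 0 0.8;0 0 10 0 0 0 0.8;0 0 0 0 0 0 0.8;0 0 0 0 0 0 0;0 0 0 0 0 0 0;0 0 0 0 0 0 0;0 0 0 0 0 0 0;0 0 0 0 0 0 0",
  newtons=10,
)

```text
time: 26.6
position: [0.4335, -0.1212, 0.0938]
tool_rot: [0.666, 0.746, 0.0, 0.0]
ft_force: [-0.0, 1.3, 0.3]
grip_width: 0.0274
grip_force: 0.2
```

>>> send_rows(
  deltas="0 0 0 0 0 0 0;0 0 0 0 0 0 0",
)

```text
time: 26.85
position: [0.4335, -0.1212, 0.0938]
tool_rot: [0.666, 0.746, 0.0, 0.0]
ft_force: [0.2, -0.4, 1.7]
grip_width: 0.0268
grip_force: 10.0
```

```bash
python3 - <<'E'
from h import *
to([.5662,.1532,.23],6.6)
E
```

```text
shift [array([ 257.5,  163.2, -136.2]), array([ 0.01,  0.  , -0.05]), array([ 257.4,  163.4, -136.2])] yaw 6.55 pos [ 0.4335 -0.1212  0.0938] t 26.85 grip 0.0268 F [ 0.2 -0.4  1.7]
```

>>> send_rows(
  deltas="0 0 -15 0 0 0 0;0 0 -35 0 0 0 0;0 0 -40 0 0 0 0;0 0 -40 0 0 0 0;0 0 -20 0 0 0 0;16 10 0 0 0 0 0;32 20.5 0 0 0 0 0;32 20.5 0 0 0 0 0;32 20.5 0 0 0 0 0;32 20.5 0 0 0 0 0",
)

```text
time: 28.1
position: [0.5085, 0.0335, 0.2435]
tool_rot: [0.666, 0.746, -0.0, -0.0]
ft_force: [0.8, -0.9, 0.5]
grip_width: 0.027
grip_force: 10.0
```

>>> send_rows(
  deltas="32 20.5 0 0 0 0 0;32 20.5 0 0 0 0 0;32 20.5 0 0 0 0 0;17 10 0 0 0 0 0;0 0 0 0 0 0 0;0 0 0 0 0 0 0;0 0 0 0 0 0 0",
)

```text
time: 28.98
position: [0.5661, 0.1515, 0.2437]
tool_rot: [0.666, 0.746, -0.0, -0.0]
ft_force: [0.2, -0.0, -0.5]
grip_width: 0.0271
grip_force: 10.0
```

```bash
python3 - <<'E'
from h import *
to([.5662,.1532,.101],6.6)
E
```

```text
shift [array([  1.7,   0.5, 142.7]), array([-0.06,  0.02, -0.13]), array([  1.6,   0.3, 142.7])] yaw 6.47 pos [0.5661 0.1515 0.2437] t 28.98 grip 0.0271 F [ 0.2 -0.  -0.5]
```

>>> send_rows(
  deltas="2 0 30 0 0 0 0;0 0 40 0 0 0 0;0 0 40 0 0 0 0;0 0 22 0 0 0 0;0 0 8 0 0 0 0;0 0 1.5 0 0 0 0;0 0 0.8 0 0 0 0;0 0 0 0 0 0 0",
)

```text
time: 29.98
position: [0.5669, 0.1548, 0.1025]
tool_rot: [0.666, 0.746, 0.001, 0.001]
ft_force: [-0.6, -0.7, -0.0]
grip_width: 0.0268
grip_force: 10.0
```

>>> send_rows(
  deltas="0 0 0.8 0 0 0 0;0 0 0.8 0 0 0 0;0 0 0 0 0 0 0",
)

```text
time: 30.35
position: [0.5667, 0.1548, 0.1008]
tool_rot: [0.666, 0.746, 0.0, 0.0]
ft_force: [0.1, 0.4, 4.6]
grip_width: 0.0273
grip_force: 10.0
```

Contact is made. I'm releasing, rising and moving away from the caddy to take a look.

>>> send_rows(
  deltas="0 0 0 0 0 0 0.55;0 0 0 0 0 0 0.55;0 0 0 0 0 0 0.55;0 0 -20 0 0 0 0.55;0 0 -40 0 0 0 0.55;0 0 -40 0 0 0 0.55;0 0 -40 0 0 0 0.55;40 0 0 0 0 0 0.55;60 -20 0 0 0 0 0.55;60 -20 0 0 0 0 0.55",
)

```text
time: 31.6
position: [0.5085, 0.3089, 0.2399]
tool_rot: [0.666, 0.746, 0.0, 0.0]
ft_force: [0.0, -0.1, 0.3]
grip_width: 0.0477
grip_force: 0.0
```

>>> send_rows(
  deltas="60 -20 0 0 0 0 0.55;60 -20 0 0 0 0 0.55;0 0 0 0 0 0 0.55;0 0 0 0 0 0 0.55;0 0 0 0 0 0 0.55",
)

```text
time: 32.22
position: [0.457, 0.4197, 0.2397]
tool_rot: [0.666, 0.746, -0.0, 0.0]
ft_force: [0.5, -0.3, -0.2]
grip_width: 0.0474
grip_force: 0.0
```

```bash
python3 - <<'E'
from h import *
to([.5662,.1532,.101])
ims=[]
for n in["scene","top"]:
    c=robot.camera(n);i=c["image"][110:310,130:390] if n=="scene" else c["image"][130:260,100:400]
    W=pts(c); 
    for k,p,h in(("buf",(.593,-.074),.120),("fix",(.5845,.001),.113),("stain",(.575,.0776),.096),("oil",(.5665,.155),.074),("wash",(.4295,.115),.123),("cup",(.44,.223),.068)):
        m=(np.hypot(W[...,0]-p[0],W[...,1]-p[1])<.035)&(W[...,2]>h-.006);print(n,k,m.sum(),W[m].mean(0).round(4))
    ims.append(cv2.resize(i,(640,490 if n=="scene" else 277)))
cv2.imwrite("pics/end.png",cv2.resize(np.vstack(ims)[:,:,::-1],None,fx=.78,fy=.78))
E
```

```text
shift [array([-276.9,   78.7,  138.8])] yaw 6.44 pos [0.457  0.4197 0.2397] t 32.23 grip 0.0474 F [ 0.5 -0.3 -0.2]
scene buf 108 [ 0.5919 -0.0746  0.1188]
scene fix 89 [ 0.5839 -0.0015  0.1118]
scene stain 83 [0.5734 0.0757 0.0952]
scene oil 44 [0.5652 0.1531 0.0728]
scene wash 12 [0.4284 0.1135 0.1213]
scene cup 370 [0.4381 0.2225 0.0672]
top buf 126 [ 0.5912 -0.073   0.1197]
top fix 116 [ 0.5839 -0.0006  0.1123]
top stain 117 [0.5736 0.077  0.0955]
top oil 62 [0.5652 0.154  0.0731]
top wash 14 [0.4289 0.1139 0.1212]
top cup 538 [0.438  0.2238 0.0675]
```

View pics/end.png

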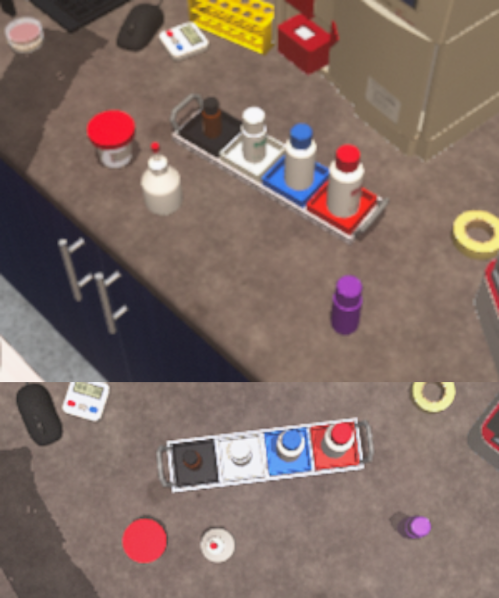

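All four bottles stand upright in the matching bays: oil (211,120), stain (254,135), fixative (301,155) and buffer (346,180). The cup, wash bottle and purple bottle have not moved.

```bash
python3 -c "
from rig import robot
print(robot.hand_in())"
```

```text
the job is handed in; nothing more can be done
None
```

I placed all four bottles upright in their colour-matched bays, left the wash bottle and specimen cup where they were, and handed the job in at about 32 s of the 96 s allowed; the judge's verdict was not shown.

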